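# Open the polisher's dust trap and hang its hatch cover on the rail

## Task

The dust trap of the polishing machine has to be emptied, so take its yellow hatch cover off: lift the red-knobbed handle of the barrel bolt out of its notch and draw the bolt fully back, then lift the cover off the trap's rim. Hang the cover, handle up, over the free stretch of the steel rail so that its folded lip straddles the bar, and let go; leave the ear defenders and the copper hook hanging on the rail and the other things on the bench where they are.

Things in the scene. Friction and masses are not known exactly. Their poses are not given: they have to be found in the camera images.
- trap: Green dust trap with the polisher behind it, one fixed machine. Origin on the bench under the trap; x from hatch wall to polishing wheel, y along the wall towards the bolt, z up. Wall front at x = -110 mm, topped by a flat rim 20 mm thick. Behind the rim the deck is at z = 169 mm, free for 230 mm; beyond it the motor reaches z = 260 mm and the wheel 305 mm.
- cover: Yellow sheet hatch cover, 0.25-0.5 kg, loose, an upside-down U: web 34 (x) x 120 (y) x 4 mm, a plate 115 mm deep on its -x side, a back leg 32 mm deep (flared tip) on +x; 26 mm clear gap. Origin: middle of the web's underside, which rests on the rim (z 210 mm); y towards the bolt, z up. Centre of mass 6 mm to the plate side, 26 mm below. Cannot be lifted while the bolt is shot.
- cover_handle (a point): Middle of the black bow handle on top of the cover: a bar 12 mm wide (x), 12 mm high, 66 mm long along the cover's y, at x = -6, y = 0, z = 42 mm in the cover's frame; 32 mm of free height under it, end posts 27 mm to each side.
- bolt (a joint): Draw of the barrel bolt's 10 mm steel rod in m: 0 = shot home through the cover's staple, 0.036 = fully back (stop). It slides along the trap's +y, away from the cover; it has left the staple at 0.024 and passed the cover's end at 0.026. Its axis lies over the rim's centre line, 221 mm above the bench. Friction about 1.5 N.
- bolt_handle (a joint): Turn of the bolt's handle about the rod's axis, rad: 0 = down in the notch (level, pointing to the trap's -x), 1.57 = straight up, 1.9 = stop. Below about 0.5 a notched fence 18 mm in front of the axis, its top 16 mm above the rim, stops the bolt sliding; above 0.6 it slides freely. It stays where it is left and moves with the rod.
- knob (a point): Centre of the red ball, 17 mm across, on the bolt's handle (8 mm rod), 48 mm from the rod's axis. Down, it stands 48 mm in front of the rim's centre line, with free air below and beside it. At y = 90 mm in the trap's frame with the bolt shot, 126 mm with it back. Pinched between level-moving fingers the ball may slip a few mm as the handle turns.
- rail_mid (a point): Middle of the hanging rail's bar, on its axis, 155 mm above the bench: a fixed level steel tube 16 mm in diameter along this point's y, 360 mm between post centres; posts 18 mm thick at y = -180 and +180 mm, no higher than 12 mm above the axis. x is level and square to the bar.
- muffs: Ear defenders (black headband, red cups) hanging astride the rail near one end, loose, 0.22 kg. Origin: underside of the headband's crown, on top of the bar. They take 72 mm along the bar, 66 mm to either side of it, and hang 148 mm down.
- jighook: Copper wire hook hanging on the rail near the other end, loose, 40 g, 6 mm thick along the bar, 30 mm wide, 90 mm long. Origin: top of the bar.
- compound_bar: Loose brown bar of polishing compound on the bench between trap and rail, 130 x 45 x 40 mm, 0.4 kg. Origin: centre of its underside, x along its length.
- tin: Loose can on the bench, 86 mm across, 110 mm high. Origin: centre of its underside.
- brush: Loose flat bench brush, wooden handle, lying on the bench beyond the rail, handle to its -x.
- rim_mid (a point): Point on top of the trap's rim at the middle of the hatch, under the middle of the seated cover: x = -100, y = 0, z = 210 mm in the trap's frame. A steel end stop, 36 mm high above the rim, stands on it at y = -66 to -72 mm, just past the end of the cover (y = -60 mm), so the cover comes off upwards only.
- staple (a point): Middle of the steel staple on the cover's web that the bolt's rod passes through when shot: 20 mm long (y), 22 mm wide, its top 22 mm above the cover's origin; it stands at x = 0, y = 48 mm in the cover's frame.

How it is judged (in metres and radians):
On the way, in this order (a step that is already met when the one before it is completed fails the run):
1. the bolt is drawn back, clear of the cover (value of joint bolt above 0.028 m), for 0.2 s.
2. the cover is lifted clear of the rim (distance between cover and rim_mid above 0.05 m), for 0.1 s.
At the end, for the whole second after the job is handed in: Bolt back at least 26 mm; cover at rest astride the bar between the posts, handle up, web on the bar (origin within 14 mm sideways, 3 to 14 mm above the axis, within 110 mm of mid-bar), within 0.3 rad of the bar's line, leaning under 0.4 rad; ear defenders and hook still on the rail (value of joint bolt above 0.026 m and x of cover in the frame of rail_mid between -0.014 and 0.014 m and y of cover in the frame of rail_mid between -0.11 and 0.11 m and z of cover in the frame of rail_mid between 0.003 and 0.014 m and angle between cover's own z axis and vertical below 0.4 rad and angle between the y axis of cover and the y axis of rail_mid, either way round below 0.3 rad and linear speed of cover below 0.03 m/s and angular speed of cover below 0.4 rad/s and height (world z) of each of muffs, jighook above 0.145 m); the robot touches nothing.
It fails at once if the ear defenders fall off the rail (height (world z) of muffs below 0.13 m).
It fails at once if the copper hook falls off the rail (height (world z) of jighook below 0.13 m).
It fails at once if a thing on the bench (compound bar, can, brush) is pushed more than 40 mm away (distance of any of compound_bar, tin, brush from where it was at the start of the episode above 0.04 m).
It also fails if it takes over 59 s, if anything falls off the work surface, if the arm or the gripper's body presses on something with over 40 N, if the wrist force passes 120 N, or if a joint passes its speed limit or range.

## Robot

A 7-joint arm with a two-finger parallel gripper is mounted at the origin on the work surface. World frame = base frame: x ahead of the robot, y to its left, z up, the work surface at z = 0. Lengths are in m, angles in degrees, forces in N, time in s.
With the tool pointing down it reaches from about 0.425 to 0.825 m from the base axis. Payload 3.6 kg.
Tool frame: the origin (TCP) lies at the very end of the fingers, on their centre line; the grasp point (between the pads) lies manip.grasp_offset behind it (manip.grasp_offset is the distance from the TCP to the grasp point, in m); z points along the fingers, y is the line along which they close (so a half turn about z gives the same grasp; the last joint's range is limited). The gripper opens to 93 mm and grips with 3 to 60 N. Pads are 15 mm wide; open, the fingers measure 128 mm over their backs; the gripper's body (75 mm by 188 mm) begins 65 mm behind the grasp point.
Start: joints at [-65.117, 35.231, -0.722, 81.555, 0.464, 63.22, -2.315], TCP at [0.289, 0.582, 0.219] pointing down, gripper open.
Joint ranges: [-178.69, 178.69], [-17.37, 117.87], [-77.05, 75.6], [15.02, 138.74], [-78.02, 258.01], [0.78, 113.62], [-162.83, 162.83]. Speed limits (degrees/s): [159.86, 159.86, 180, 180, 180, 180, 180].

## Interface

Orientations are given as a 3x3 rotation matrix whose columns are the frame's x, y, z axes.
In Python, from bench import manip gives the robot as it stands. The module is installed in compiled form; this text tells all that it offers.
- The arm moves only by the shell command python3 -m inch 'ROWS' [FORCE]. ROWS is JSON, a list of rows, each a list of 7 numbers: the turn, a rotation vector about the tool's x, y, z in rad, then the shift along the tool's x, y, z in cm, then the opening, from 0 (shut) to 1 (fully open). In form: [[ax, ay, az, tx, ty, tz, gripper], ...]. A call has 1 to 5 rows; each row shifts and turns the commanded pose from where the row before left it, along the tool's axes as they then stand; what a row does not reach is not made up. A row lasts 1/10 s, in which the tool goes at most 50 mm and 8.59 degrees, less where a joint would pass 70% of its speed; a pose out of reach is approached as far as the arm can. A call is refused whole if a number of a shift passes 5 or a number of a turn 0.15, either way. A call with a gripper value outside its range is refused whole. The fingers move at their own pace and stop on an object; FORCE is the grip in N (left out, the last holds). Time passes only in rows, so rows that do not move let the fingers close. It gives the time, the measured TCP pose, the force, the opening and the grip force at its end, in the units of the state.
- manip.read_state(): the state, without advancing time (a new reading comes with each control period).
- manip.grab_frame(name): name is "side" or "top"; returns a dict with "img" (420x560x3 uint8, blue, green, red), "intrinsics" (3x3 intrinsics, pixels), "extrinsics" (4x4, takes a point from camera to world coordinates). Camera axes: x right, y up, looking along -z (the intrinsics and any distortion apply to the point x, -y, -z); pixel columns grow to the right and rows downward; lengths in m; the calibration is good to about 2 mm. A picture is of the moment at which its call begins. There is no depth.
- manip.close_job(): hands the job in; it is judged then, once.
Trained networks look in a picture, given as the dict that the camera call returned (one of the last four; its "shot" number tells which), for a name from the list of things; names that differ only in an ending like _2 or _b are one class to them, and where a whole thing is asked for, a point or a joint stands for the part that bears it (a point fixed in the world has none). Each returns a list of dicts, best first, with "score" (0 to 1); they miss things now and then, are a little off and sometimes report something else, mostly with a low value. They report only what shows in the picture. A call takes as long as a camera call.
- manip.find_in(picture, label): "extent" ([centre column, centre row, width, height] as shares, 0 to 1, of the picture: columns of its width, rows of its height, round what is visible of it).
- manip.outline_of(picture, label): "region" (420x560 bool, what is visible of it) and "extent" ([centre column, centre row, width, height] as shares, 0 to 1, of the picture: columns of its width, rows of its height, round what is visible of it).
The state is a dict: "time": time; "joint_pos": joint angles; "dq": joint speeds; "tau": joint torques, N m; "tcp_pos": TCP position; "eef_rot": TCP orientation; "contact_force": force on the tool from outside, world axes, zero at the start; "torque": the same for the moment, N m; "gripper_width": finger opening in m; "grasp_force": force on a finger pad.
Only numpy, scipy, OpenCV 4.12 (cv2) and the standard library are available. Lean on these libraries where they do the work, as an engineer would, in place of code of your own. Each camera call takes 0.05 s, during which the arm holds its last target. There are 200 camera calls.

## Working session

There is one attempt and no reset: what is moved stays moved. The work goes in short steps, Python scripts to look and compute and a shell command to move; the robot and the scene stay as the last step left them, time stands still between calls to the robot, and variables do not carry over. Pictures are saved under pics/ and viewed, at most 10 in all, crops included, and the job is handed in when it is done.

```bash
mkdir -p pics; cat > h.py <<'E'
import numpy as np, cv2
from bench import manip
def ray(f,u,v):
    K=np.array(f["intrinsics"]);T=np.array(f["extrinsics"])
    d=np.array([(u-K[0,2])/K[0,0],-(v-K[1,2])/K[1,1],-1.0])
    return T[:3,3],T[:3,:3]@d
def atz(f,u,v,z):
    o,d=ray(f,u,v);return o+d*(z-o[2])/d[2]
def proj(f,p):
    K=np.array(f["intrinsics"]);T=np.array(f["extrinsics"])
    c=T[:3,:3].T@(np.array(p)-T[:3,3]);return K[0,0]*c[0]/-c[2]+K[0,2],K[1,1]*-c[1]/-c[2]+K[1,2]
def tri(f,a,g,b):
    o,d=ray(f,*a);p,e=ray(g,*b)
    A=np.stack([d,-e],1);s=np.linalg.lstsq(A,p-o,rcond=None)[0]
    x=o+d*s[0];y=p+e*s[1];return (x+y)/2,np.linalg.norm(x-y)
E
python3 - <<'E'
from h import *
np.set_printoptions(precision=3,suppress=True)
F={n:manip.grab_frame(n) for n in("side","top")}
for n,f in F.items():
    cv2.imwrite(f"pics/{n}0.png",f["img"]);print(n,f["extrinsics"],f["intrinsics"],[k for k in f])
    for l in["trap","cover","cover_handle","knob","staple","muffs","jighook","compound_bar","tin","brush"]:
        for r in manip.find_in(f,l)[:1]:
            e=np.array(r["extent"])*[560,420,560,420];print(l,round(r["score"],2),e.round(1))
s=manip.read_state();print(s["tcp_pos"],s["eef_rot"],manip.grasp_offset,s["gripper_width"])
E
```

```text
side [[ 0.944  0.201 -0.261  0.226]
 [-0.329  0.581 -0.744 -0.873]
 [ 0.002  0.788  0.615  0.865]
 [ 0.     0.     0.     1.   ]] [[388.62    0.    279.592]
 [  0.    388.62  205.397]
 [  0.      0.      1.   ]] ['img', 'intrinsics', 'extrinsics', 'shot']
trap 0.59 [247.6 147.5 133.7 139. ]
cover 0.74 [286.9 163.4  31.9  49. ]
cover_handle 0.97 [288.3 163.2  33.4  49.1]
staple 0.74 [289.4 162.8  37.8  56.3]
muffs 0.78 [257.3 266.5  29.2  58.8]
jighook 0.57 [343.2 242.5   9.8  24. ]
compound_bar 0.68 [276.5 225.2  35.4  31.9]
tin 0.8 [307.9 357.8  38.6  59.3]
brush 0.82 [384.4 335.   62.3  43.8]
top [[-0.025  0.984 -0.175  0.313]
 [-1.    -0.024  0.004 -0.05 ]
 [-0.     0.175  0.984  1.502]
 [ 0.     0.     0.     1.   ]] [[498.708   0.    285.783]
 [  0.    498.708 209.851]
 [  0.      0.      1.   ]] ['img', 'intrinsics', 'extrinsics', 'shot']
trap 0.98 [110.1 219.2 215.8 163.9]
cover 0.96 [198.1 184.9  21.5  49.4]
cover_handle 0.73 [197.8 183.8  27.4  53.9]
knob 0.46 [208.7 211.3  15.6   8. ]
staple 0.56 [198.9 185.3  25.6  44.7]
muffs 0.68 [323.5 264.3  52.3  28.9]
jighook 0.47 [333.9 176.9  13.6  12.3]
compound_bar 0.6 [255.1 221.3  24.6  43.3]
tin 0.92 [419.6 248.3  35.7  31.9]
brush 0.65 [402.6 179.1  27.2  62.4]
[0.289 0.582 0.219] [[-0.896  0.445 -0.   ]
 [ 0.445  0.896 -0.   ]
 [ 0.    -0.    -1.   ]] 0.0188 0.09308093946455048
```

```bash
python3 - <<'E'
import cv2
t=cv2.imread("pics/top0.png");s=cv2.imread("pics/side0.png")
cv2.imwrite("pics/top0c.png",cv2.resize(t[120:320,130:400],None,fx=2.96,fy=2.96,interpolation=cv2.INTER_CUBIC))
cv2.imwrite("pics/side0c.png",cv2.resize(s[110:310,200:400],None,fx=3,fy=3,interpolation=cv2.INTER_CUBIC))
E
```

```text
(no output)
```

View pics/top0c.png

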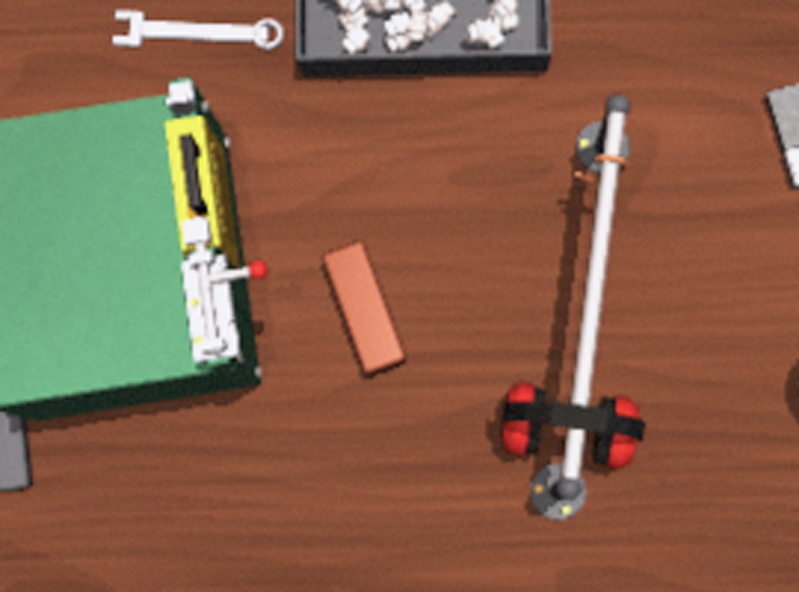

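View pics/side0c.png

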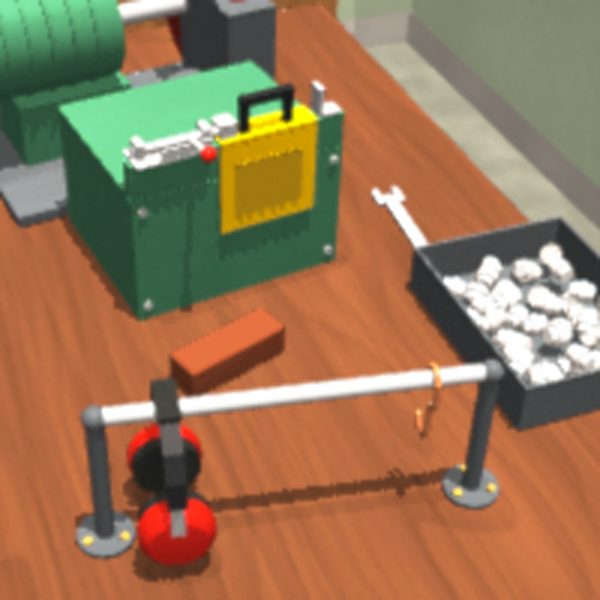

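The top view shows the cover (crop 190,180), the red knob at (258,270), the rail from (617,102) to (567,488), muffs at (575,415) and hook at (608,160). The side view shows the knob at (209,154) and the handle bar from (240,98) to (292,90). The handle is level (bolt shot), and the free rail stretch is between the muffs and the hook.

```bash
cat > m.py <<'E'
from h import *
np.set_printoptions(precision=4,suppress=True)
T=lambda u,v:(u/2.96+130,v/2.96+120)
S=lambda u,v:(u/3+200,v/3+110)
f=manip.grab_frame("top");g=manip.grab_frame("side")
print("knob z221",atz(f,*T(258,270),.221),atz(g,*S(209,154),.221),tri(f,T(258,270),g,S(209,154)))
print("handle A",atz(f,*T(187,138),.258),atz(g,*S(292,90),.255))
print("handle B",atz(f,*T(196,212),.258),atz(g,*S(240,98),.255))
print("railA",atz(f,*T(617,102),.165),atz(g,*S(492,369),.163))
print("railB",atz(f,*T(567,488),.165),atz(g,*S(94,415),.163))
print("muffs",atz(f,*T(577,415),.168),"hook",atz(f,*T(610,159),.165),atz(g,*S(436,367),.163))
print("compound",atz(f,*T(363,308),.04))
print("endstop",atz(f,*T(181,95),.246),"staple",atz(f,*T(197,230),.232))
# red centroid & yellow
for n,im in(("top",f),("side",g)):
    h=cv2.cvtColor(im["img"],cv2.COLOR_BGR2HSV)
    y=cv2.inRange(h,(22,120,60),(34,255,255));r=cv2.inRange(h,(0,190,90),(5,255,255))|cv2.inRange(h,(174,170,90),(180,255,255))
    for nm,m in(("y",y),("r",r)):
        k,_,st,c=cv2.connectedComponentsWithStats(m)
        print(n,nm,[(st[i].tolist(),c[i].round(1).tolist()) for i in range(1,k) if st[i][4]>12])
E
python3 m.py
```

```text
knob z221 [0.5419 0.1242 0.221 ] [0.5441 0.129  0.221 ] (array([0.5419, 0.1236, 0.2244]), np.float64(0.0011035714330778477))
handle A [0.6534 0.1809 0.258 ] [0.6534 0.1722 0.255 ]
handle B [0.5874 0.1726 0.258 ] [0.5942 0.1738 0.255 ]
railA [ 0.7038 -0.2052  0.165 ] [ 0.6989 -0.2126  0.163 ]
railB [ 0.3467 -0.145   0.165 ] [ 0.3476 -0.153   0.163 ]
muffs [ 0.4115 -0.1562  0.168 ] hook [ 0.649  -0.1963  0.165 ] [ 0.6526 -0.1937  0.163 ]
compound [0.5331 0.0437 0.04  ]
endstop [0.696  0.1887 0.246 ] staple [0.5769 0.1762 0.232 ]
top y [([186, 159, 21, 45, 411], [195.7, 178.0])]
top r [([69, 147, 13, 11, 44], [74.8, 152.0]), ([8, 151, 8, 10, 22], [12.0, 154.9]), ([0, 159, 13, 6, 18], [6.3, 161.3]), ([215, 208, 5, 6, 21], [216.9, 210.8]), ([301, 250, 9, 6, 44], [305.5, 252.6]), ([338, 254, 7, 7, 36], [341.0, 257.2]), ([300, 262, 9, 12, 81], [303.7, 267.1]), ([335, 267, 10, 11, 77], [339.4, 272.2])]
side y [([272, 144, 34, 44, 1113], [288.9, 166.0])]
side r [([260, 78, 22, 31, 208], [273.4, 91.7]), ([267, 160, 5, 4, 15], [269.1, 161.4]), ([242, 252, 11, 14, 55], [246.8, 256.5]), ([260, 252, 7, 9, 25], [263.2, 255.2]), ([246, 276, 26, 23, 397], [258.4, 287.6]), ([443, 342, 87, 78, 724], [473.2, 391.1])]
```

```bash
python3 -m inch '[[0,0,0,0,0,-5,0.4],[0,0,0,0,0,-5,0.4],[0,0,0,-3.9,-2.72,0,0.4],[0,0,0,-3.9,-2.72,0,0.4],[0,0,0,-3.9,-2.72,0,0.4]]'
python3 -m inch '[[0,0,0,-3.9,-2.72,0,0.4],[0,0,0,-3.9,-2.72,0,0.4],[0,0,0,-3.9,-2.72,0,0.4],[0,0,0,-3.9,-2.72,0,0.4],[0,0,0,-3.9,-2.72,0,0.4]]'
python3 -m inch '[[0,0,0.14,-3.9,-2.72,0,0.4],[0,0,0.14,0,0,0,0.4],[0,0,0.14,0,0,0,0.4],[0,0,0.14,0,0,0,0.4],[0,0,0.14,0,0,0,0.4]]'
python3 -m inch '[[0,0,0.14,0,0,0,0.4],[0,0,0.14,0,0,0,0.4],[0,0,0,0,0,0,0.4],[0,0,0,0,0,0,0.4]]'
```

```text
time: 1.7
tcp_pos: [0.3582, 0.4558, 0.3191]
eef_rot: [[-0.896, 0.444, 0.001], [0.444, 0.896, 0.001], [-0.001, 0.001, -1.0]]
contact_force: [0.5, -0.3, -0.0]
gripper_width: 0.0576
grasp_force: 0.0
time: 2.2
tcp_pos: [0.4724, 0.2468, 0.319]
eef_rot: [[-0.896, 0.445, 0.001], [0.445, 0.896, 0.0], [-0.0, 0.001, -1.0]]
contact_force: [-0.3, 0.0, -0.6]
gripper_width: 0.0374
grasp_force: 0.0
time: 2.7
tcp_pos: [0.4946, 0.2067, 0.3187]
eef_rot: [[-0.393, 0.92, -0.0], [0.92, 0.393, 0.0], [0.0, 0.0, -1.0]]
contact_force: [-0.0, -0.2, 0.9]
gripper_width: 0.0369
grasp_force: 0.0
time: 3.1
tcp_pos: [0.4945, 0.207, 0.3187]
eef_rot: [[-0.133, 0.991, 0.0], [0.991, 0.133, 0.0], [0.0, 0.0, -1.0]]
contact_force: [0.4, 0.4, -0.2]
gripper_width: 0.0374
grasp_force: 0.0
```

```bash
python3 -m inch '[[0,0,0.022,-4.4,1.75,0,0.4],[0,0,0,-4.4,1.75,0,0.4],[0,0,0,0,0,4.4,0.4],[0,0,0,0,0,4,0.4],[0,0,0,0,0,0,0.4]]'
python3 - <<'E'
from h import *
f=manip.grab_frame("top");g=manip.grab_frame("side")
s=manip.read_state();print(s["tcp_pos"])
for n,im in(("top",f),("side",g)):
    for l in("knob","cover_handle"):
        for r in manip.find_in(im,l)[:2]:print(n,l,r["score"],(np.array(r["extent"])*[560,420,560,420]).round(1))
    print(proj(im,[.541,.124,.221]),proj(im,s["tcp_pos"]))
a=cv2.resize(f["img"][150:250,160:260],None,fx=4,fy=4,interpolation=2);b=cv2.resize(g["img"][110:210,220:320],None,fx=4,fy=4,interpolation=2)
cv2.imwrite("pics/k1.png",np.hstack([a,b]))
E
```

```text
time: 3.6
tcp_pos: [0.5359, 0.1229, 0.2298]
eef_rot: [[-0.109, 0.994, -0.012], [0.994, 0.109, -0.003], [-0.001, -0.012, -1.0]]
contact_force: [-0.1, 0.1, -0.1]
gripper_width: 0.0368
grasp_force: 0.0
[0.53999417 0.12391662 0.23512509]
top cover_handle 0.42 [192.4 161.4  18.1   6.3]
(np.float64(217.24243030002492), np.float64(211.56537411973042)) (np.float64(216.53303972956797), np.float64(211.00650991399368))
side cover_handle 0.98 [290.  161.9  30.7  50.4]
side cover_handle 0.49 [307.8 356.5  42.8  58.8]
(np.float64(269.2109120580059), np.float64(162.29125633025444)) (np.float64(268.8466226249518), np.float64(158.47748063905138))
```

View pics/k1.png

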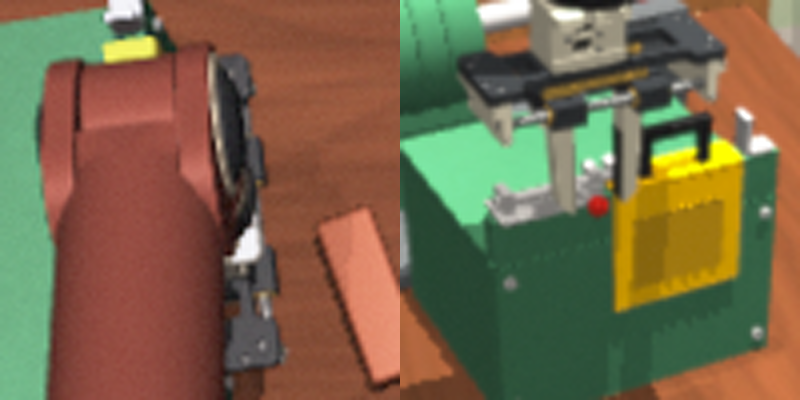

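The fingers (crop columns 563 and 627) straddle the red ball at (597,206) evenly, so I descend and pinch.

```bash
python3 -m inch '[[0,0,0,0,0,2,0.4],[0,0,0,0,0,1.3,0.4],[0,0,0,0,0,0,0.4],[0,0,0,0,0,0,0.1],[0,0,0,0,0,0,0.1]]' 20
python3 -m inch '[[0,0,0,0,0,0,0],[0,0,0,0,0,0,0],[0,0,0,0,0,0,0],[0,0,0,0,0,0,0]]' 20
```

```text
time: 4.4
tcp_pos: [0.5407, 0.1238, 0.2031]
eef_rot: [[-0.108, 0.994, 0.003], [0.994, 0.108, 0.001], [0.0, 0.003, -1.0]]
contact_force: [0.7, -0.4, 0.6]
gripper_width: 0.0258
grasp_force: 0.0
time: 4.8
tcp_pos: [0.5405, 0.1237, 0.2021]
eef_rot: [[-0.108, 0.994, 0.002], [0.994, 0.108, 0.0], [0.0, 0.002, -1.0]]
contact_force: [2.0, -0.2, 0.5]
gripper_width: 0.0156
grasp_force: 20.0
```

```bash
python3 -m inch '[[0,0,0,0.05,0,-0.6,0],[0,0,0,0.1,0,-0.6,0],[0,0,0,0.2,0,-0.57,0],[0,0,0,0.24,0,-0.54,0],[0,0,0,0.32,0,-0.5,0]]'
python3 -m inch '[[0,0,0,0.38,0,-0.47,0],[0,0,0,0.44,0,-0.4,0],[0,0,0,0.48,0,-0.37,0],[0,0,0,0.41,0,-0.24,0],[0,0,0,0,0,0,0]]'
python3 - <<'E'
from h import *
g=manip.grab_frame("side")
cv2.imwrite("pics/k2.png",cv2.resize(g["img"][100:200,220:330],None,fx=5,fy=5,interpolation=2))
E
```

```text
time: 5.3
tcp_pos: [0.5383, 0.1328, 0.23]
eef_rot: [[-0.108, 0.994, -0.001], [0.994, 0.108, -0.0], [-0.0, -0.001, -1.0]]
contact_force: [1.5, 0.3, -1.4]
gripper_width: 0.0155
grasp_force: 20.0
time: 5.8
tcp_pos: [0.537, 0.1499, 0.2453]
eef_rot: [[-0.108, 0.994, 0.001], [0.994, 0.108, -0.0], [-0.0, 0.001, -1.0]]
contact_force: [-1.0, -1.6, 2.4]
gripper_width: 0.0152
grasp_force: 20.0
```

View pics/k2.png

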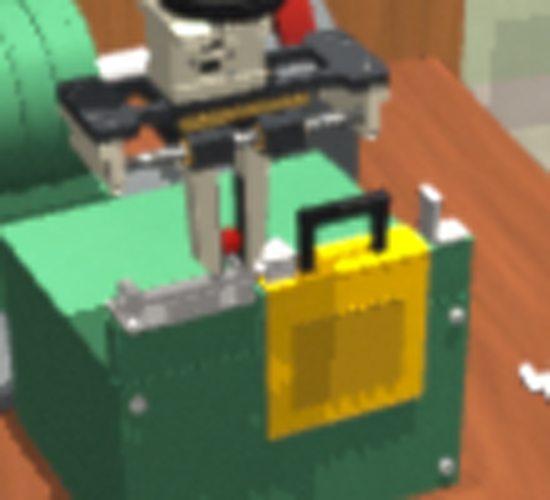

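The red ball (230,240) is held and raised over the rim; now I draw the bolt back.

```bash
python3 -m inch '[[0,0,0,0,-0.8,0,0],[0,0,0,0,-1,0,0],[0,0,0,0,-1,0,0],[0,0,0,0,-0.8,0,0],[0,0,0,0,-0.2,0,0]]'
python3 -m inch '[[0,0,0,0,0,0,0],[0,0,0,0,0,0,0]]'
```

```text
time: 6.35
tcp_pos: [0.5024, 0.1462, 0.2461]
eef_rot: [[-0.108, 0.994, 0.011], [0.994, 0.108, 0.002], [0.001, 0.011, -1.0]]
contact_force: [9.8, -1.0, 0.3]
gripper_width: 0.0153
grasp_force: 20.0
time: 6.55
tcp_pos: [0.5024, 0.1465, 0.2462]
eef_rot: [[-0.108, 0.994, 0.01], [0.994, 0.108, 0.003], [0.002, 0.01, -1.0]]
contact_force: [7.2, -0.9, 1.9]
gripper_width: 0.0153
grasp_force: 20.0
```

```bash
python3 -m inch '[[0,0,0,0,0.15,0,0.4],[0,0,0,0,0,0,0.4],[0,0,0,0,0,0,0.4],[0,0,0,0,0,0,0.4],[0,0,0,0,0,-4,0.4]]'
python3 -m inch '[[0,0,-0.14,0,0,-5,0.6],[0,0,-0.15,0,0,-0.5,0.6],[0,0,-0.15,0,0,0,0.6],[0,0,-0.15,0,0,0,0.6],[0,0,-0.15,0,0,0,0.6]]'
python3 -m inch '[[0,0,-0.15,0,0,0,0.6],[0,0,-0.15,0,0,0,0.6],[0,0,-0.15,0,0,0,0.6],[0,0,-0.15,0,0,0,0.6],[0,0,-0.15,0,0,0,0.6]]'
python3 -m inch '[[0,0,-0.09,0,0,0,0.6],[0,0,0,0,0,0,0.6]]'
python3 - <<'E'
from h import *
f=manip.grab_frame("top");g=manip.grab_frame("side")
a=cv2.resize(f["img"][140:240,160:260],None,fx=4,fy=4,interpolation=2);b=cv2.resize(g["img"][100:200,220:320],None,fx=4,fy=4,interpolation=2)
cv2.imwrite("pics/k3.png",np.hstack([a,b]))
E
```

```text
time: 7.05
tcp_pos: [0.4962, 0.1456, 0.28]
eef_rot: [[-0.109, 0.994, -0.014], [0.994, 0.109, -0.004], [-0.002, -0.014, -1.0]]
contact_force: [0.6, 0.4, -0.4]
gripper_width: 0.0367
grasp_force: 0.0
time: 7.55
tcp_pos: [0.4998, 0.146, 0.3392]
eef_rot: [[-0.754, 0.656, -0.002], [0.656, 0.754, 0.0], [0.001, -0.001, -1.0]]
contact_force: [-0.0, -0.3, 0.2]
gripper_width: 0.0561
grasp_force: 0.0
time: 8.05
tcp_pos: [0.4998, 0.1459, 0.339]
eef_rot: [[-0.999, -0.034, -0.002], [-0.034, 0.999, -0.0], [0.002, -0.0, -1.0]]
contact_force: [-0.4, 0.3, 0.1]
gripper_width: 0.0556
grasp_force: 0.0
time: 8.25
tcp_pos: [0.5, 0.1458, 0.3391]
eef_rot: [[-0.993, -0.117, -0.002], [-0.117, 0.993, -0.0], [0.002, 0.0, -1.0]]
contact_force: [0.3, -0.2, -0.1]
gripper_width: 0.0559
grasp_force: 0.0
```

View pics/k3.png

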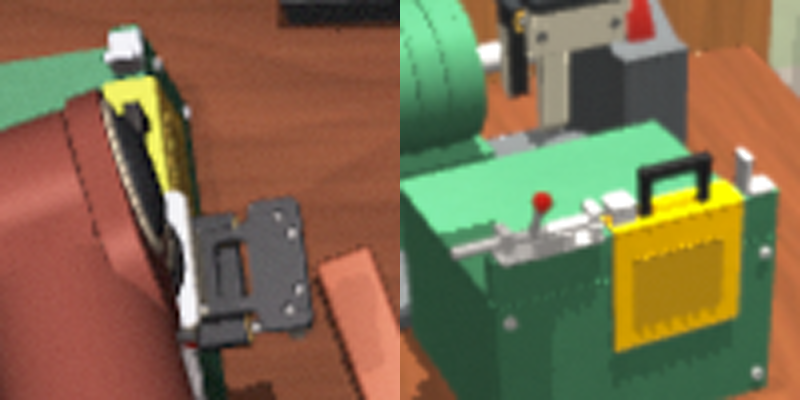

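The bolt is drawn back: the knob stands at (542,203) and the rod sticks out behind at (455,250). Next is the cover handle.

```bash
python3 -m inch '[[0,0,0,-4.2,0.49,0,0.6],[0,0,0,-4.2,0.49,0,0.6],[0,0,0,-4.2,0.49,0,0.6],[0,0,0,0,0,4,0.6],[0,0,0,0,0,0,0.6]]'
python3 - <<'E'
from h import *
g=manip.grab_frame("side");s=manip.read_state();print(s["tcp_pos"],proj(g,s["tcp_pos"]))
cv2.imwrite("pics/k4.png",cv2.resize(g["img"][100:200,240:350],None,fx=5,fy=5,interpolation=2))
E
```

```text
time: 8.85
tcp_pos: [0.6212, 0.1745, 0.2929]
eef_rot: [[-0.993, -0.116, -0.013], [-0.116, 0.993, -0.004], [0.014, -0.003, -1.0]]
contact_force: [-0.8, -0.4, -1.6]
gripper_width: 0.0562
grasp_force: 0.0
[0.62197975 0.17474562 0.29618941] (np.float64(288.1990501649019), np.float64(129.60287514270092))
```

View pics/k4.png

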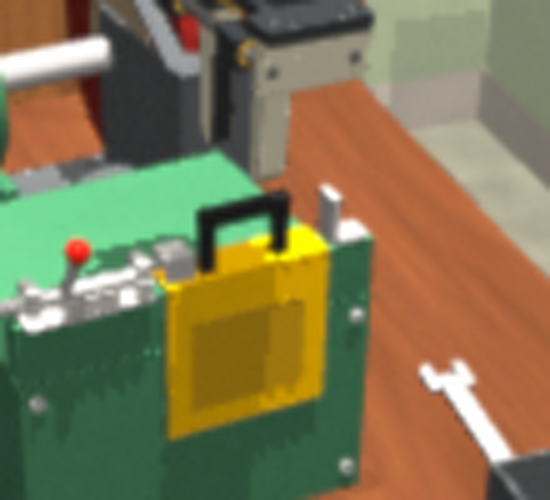

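The handle bar (243,208) lies straight below the TCP's projection (241,148), so I descend and grip.

```bash
python3 -m inch '[[0,0,0,0.1,0,3.5,0.6],[0,0,0,0,0,3,0.6],[0,0,0,0,0,0,0.6],[0,0,0,0,0,0,0.6],[0,0,0,0,0,0,0.2]]' 40
python3 -m inch '[[0,0,0,0,0,0,0.05],[0,0,0,0,0,0,0],[0,0,0,0,0,0,0],[0,0,0,0,0,0,0],[0,0,0,0,0,0,0]]' 40
```

```text
time: 9.4
tcp_pos: [0.6244, 0.1754, 0.2378]
eef_rot: [[-0.993, -0.117, 0.005], [-0.117, 0.993, 0.002], [-0.005, 0.001, -1.0]]
contact_force: [0.5, 0.2, -0.8]
gripper_width: 0.0511
grasp_force: 0.0
time: 9.9
tcp_pos: [0.6231, 0.1763, 0.2349]
eef_rot: [[-0.993, -0.118, 0.0], [-0.118, 0.993, 0.002], [-0.001, 0.002, -1.0]]
contact_force: [-0.8, 2.1, 1.0]
gripper_width: 0.0123
grasp_force: 1.0
```

```bash
python3 -m inch '[[0,0,0,0,0,0,0],[0,0,0,0,0,0,0],[0,0,0,0,0,-0.5,0],[0,0,0,0,0,-1,0],[0,0,0,0,0,-1.5,0]]' 45
```

```text
time: 10.4
tcp_pos: [0.6215, 0.1745, 0.263]
eef_rot: [[-0.993, -0.117, -0.005], [-0.117, 0.993, -0.002], [0.006, -0.001, -1.0]]
contact_force: [-0.8, 1.3, -3.9]
gripper_width: 0.0118
grasp_force: 45.0
```

```bash
python3 -m inch '[[0,0,0,0,0,-2,0],[0,0,0,0,0,-2.5,0],[0,0,0,0,0,-2.5,0],[0,0,0,0,0,-1.3,0],[0,0,0,0.5,-1.4,0,0]]'
python3 -m inch '[[0,0,0,1,-2.9,0,0],[0,0,0,1,-2.9,0,0],[0,0,0,1,-2.9,0,0],[0,0,0,1,-2.9,0,0],[0,0,0,1,-2.9,0,0]]'
python3 -m inch '[[0,0,0,1,-2.9,0,0],[0,0,0,1,-2.9,0,0],[0,0,0,1,-2.9,0,0],[0,0,0,1,-2.9,0,0],[0,0,0,1,-2.9,0,0]]'
python3 -m inch '[[0,0,0,1,-2.9,0,0],[0,0,0.07,0.5,-1.5,0,0],[0,0,0.07,0,0,0,0],[0,0,0.07,0,0,0,0],[0,0,0.075,0,0,0,0]]'
python3 -m inch '[[0,0,0,0,0,0,0],[0,0,0,0,0,0,0]]'
cat > c.py <<'E'
from h import *
import sys
np.set_printoptions(precision=4,suppress=True)
f=manip.grab_frame("top");g=manip.grab_frame("side");s=manip.read_state()
print(s["tcp_pos"],s["eef_rot"],s["gripper_width"],s["grasp_force"])
a=cv2.resize(f["img"][155:295,290:360],None,fx=4,fy=4,interpolation=2);b=cv2.resize(g["img"][150:290,220:365],None,fx=3.6,fy=4,interpolation=2)
cv2.imwrite(f"pics/{sys.argv[1]}.png",np.hstack([a,b[:560]]))
E
python3 c.py r1
```

```text
time: 10.9
tcp_pos: [0.6204, 0.1619, 0.3494]
eef_rot: [[-0.993, -0.12, 0.004], [-0.12, 0.993, 0.002], [-0.004, 0.001, -1.0]]
contact_force: [0.6, 0.0, -4.0]
gripper_width: 0.0116
grasp_force: 45.0
time: 11.4
tcp_pos: [0.5851, 0.0068, 0.3461]
eef_rot: [[-0.993, -0.114, -0.004], [-0.114, 0.993, -0.003], [0.004, -0.002, -1.0]]
contact_force: [0.2, 0.5, -4.4]
gripper_width: 0.0117
grasp_force: 45.0
time: 11.9
tcp_pos: [0.5517, -0.1425, 0.3462]
eef_rot: [[-0.993, -0.114, -0.004], [-0.114, 0.993, -0.001], [0.004, -0.001, -1.0]]
contact_force: [-0.6, 0.1, -3.5]
gripper_width: 0.0113
grasp_force: 45.0
time: 12.4
tcp_pos: [0.5421, -0.1867, 0.3461]
eef_rot: [[-0.985, 0.173, -0.005], [0.173, 0.985, -0.001], [0.004, -0.001, -1.0]]
contact_force: [-0.3, -0.7, -3.5]
gripper_width: 0.0113
grasp_force: 45.0
time: 12.6
tcp_pos: [0.5432, -0.1857, 0.3467]
eef_rot: [[-0.986, 0.167, -0.003], [0.167, 0.986, -0.001], [0.003, -0.001, -1.0]]
contact_force: [0.5, 0.2, -3.4]
gripper_width: 0.0116
grasp_force: 45.0
[ 0.5439 -0.1852  0.3471] [[-0.986   0.1667 -0.0014]
 [ 0.1667  0.986  -0.0003]
 [ 0.0014 -0.0005 -1.    ]] 0.011164997158722241 44.95456516742706
```

View pics/r1.png

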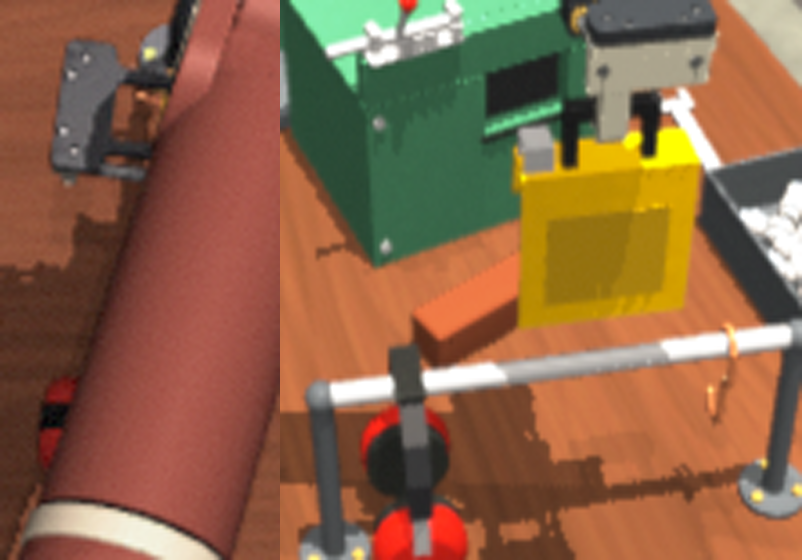

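The side view shows the cover hanging upright in the gripper, above and behind the free stretch (500–660 in shadow) between muffs (405,370) and hook (730,340). I now fit the bar's axis in the first pictures from both cameras.

```bash
python3 - <<'E'
from h import *
np.set_printoptions(precision=4,suppress=True)
F={n:manip.grab_frame(n) for n in("side","top")}
P={}
for n in F:
    im=cv2.imread(f"pics/{n}0.png").astype(int);ends=[proj(F[n],[.69,-.206,.155]),proj(F[n],[.36,-.148,.155])]
    a,b=map(np.array,ends);t=(b-a)/np.linalg.norm(b-a);nn=np.array([-t[1],t[0]])
    pts=[]
    for k in np.linspace(.2,.7,26):
        c=a+(b-a)*k;o=np.arange(-9,9.01,.25);q=c+o[:,None]*nn
        I=cv2.remap(im.astype(np.float32),q[:,0].astype(np.float32).reshape(-1,1),q[:,1].astype(np.float32).reshape(-1,1),1)[:,0]
        w=np.clip(I[:,0]-110,0,60)   # blue channel: bar grey, wood brown
        if w.sum()>0:pts.append(c+nn*(w*o).sum()/w.sum())
    pts=np.array(pts);X=np.array([atz(F[n],*p,.155) for p in pts])
    k=np.polyfit(X[:,0],X[:,1],1);print(n,np.degrees(np.arctan(k[0])),"y at x=.545:",np.polyval(k,.545),"res",np.std(X[:,1]-np.polyval(k,X[:,0])))
g=F["side"]
# check against the cover: yellow blob predicted corners, plate front lower corners
s=manip.read_state();R=np.array(s["eef_rot"]);o=np.array(s["tcp_pos"])+[0,0,-.025]+R[:,1]*.006
for y in(-.06,.06):
    for z in(.004,-.115):
        print(y,z,proj(g,o+R[:,1]*-.017+R[:,0]*y+[0,0,z]))
h=cv2.cvtColor(g["img"],cv2.COLOR_BGR2HSV);m=cv2.inRange(h,(20,150,60),(34,255,255))
c=max(cv2.findContours(m,0,2)[0],key=cv2.contourArea);print(cv2.approxPolyDP(c,3,True)[:,0].tolist())
E
```

```text
side -9.49705256089773 y at x=.545: -0.17738209838680552 res 0.00013668112847318358
top -9.471542504774815 y at x=.545: -0.17950038503653792 res 0.00015101461949718658
-0.06 0.004 (np.float64(335.62889327005706), np.float64(189.10678645994162))
-0.06 -0.115 (np.float64(331.42965459861716), np.float64(226.79829139298195))
0.06 0.004 (np.float64(286.07192512525637), np.float64(194.00179373001578))
0.06 -0.115 (np.float64(285.4962315063162), np.float64(231.94366585166472))
[[331, 182], [325, 182], [322, 189], [320, 183], [303, 184], [301, 191], [297, 185], [295, 193], [288, 193], [285, 186], [287, 231], [331, 226], [336, 191]]
```

```bash
python3 -m inch '[[0,0,0,0,0.08,2,0],[0,0,0,0,0,2,0],[0,0,0,0,0,2,0],[0,0,0,0,0,2,0],[0,0,0,0,0,2,0]]'
python3 -m inch '[[0,0,0,0,0,2,0],[0,0,0,0,0,0,0],[0,0,0,0,0,0,0]]'
python3 c.py r2
```

```text
time: 13.3
tcp_pos: [0.5447, -0.184, 0.2469]
eef_rot: [[-0.986, 0.166, 0.0], [0.166, 0.986, -0.0], [-0.0, -0.0, -1.0]]
contact_force: [0.3, -0.9, -3.8]
gripper_width: 0.0118
grasp_force: 45.0
time: 13.6
tcp_pos: [0.5449, -0.184, 0.2279]
eef_rot: [[-0.986, 0.167, -0.0], [0.167, 0.986, -0.0], [-0.0, -0.0, -1.0]]
contact_force: [0.7, -0.2, -3.0]
gripper_width: 0.0115
grasp_force: 45.0
[ 0.5457 -0.1843  0.229 ] [[-0.986   0.1668  0.0028]
 [ 0.1668  0.986  -0.001 ]
 [-0.0029 -0.0006 -1.    ]] 0.011361396343402457 44.95463669300079
```

View pics/r2.png

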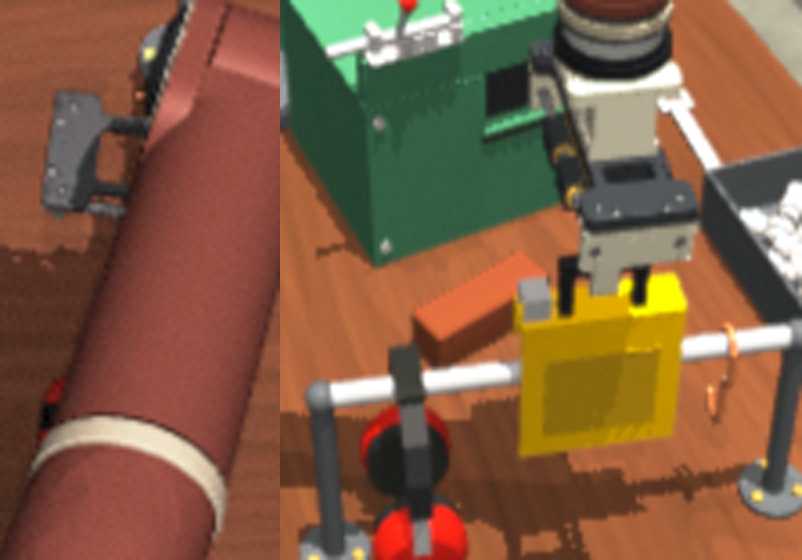

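The plate hangs in front of the bar (crop 520–685) with no contact force, clear of muffs and hook. I continue down.

```bash
python3 -m inch '[[0,0,0,0,0,1,0],[0,0,0,0,0,1,0],[0,0,0,0,0,1,0],[0,0,0,0,0,0.4,0],[0,0,0,0,0,0,0]]'
python3 -m inch '[[0,0,0,0,0,0.3,0],[0,0,0,0,0,0.2,0],[0,0,0,0,0,0.1,0],[0,0,0,0,0,0,0]]'
```

```text
time: 14.2
tcp_pos: [0.544, -0.1836, 0.1924]
eef_rot: [[-0.986, 0.167, -0.002], [0.167, 0.986, 0.001], [0.003, 0.0, -1.0]]
contact_force: [0.0, 0.1, -3.5]
gripper_width: 0.0115
grasp_force: 45.0
time: 14.6
tcp_pos: [0.5449, -0.184, 0.1878]
eef_rot: [[-0.986, 0.167, 0.0], [0.167, 0.986, -0.0], [-0.0, -0.0, -1.0]]
contact_force: [0.2, -0.2, -3.5]
gripper_width: 0.0112
grasp_force: 45.0
```

```bash
python3 -m inch '[[0,0,0,0,0,0.2,0],[0,0,0,0,0,0.1,0],[0,0,0,0,0,0,0]]'
```

```text
time: 14.9
tcp_pos: [0.5449, -0.1842, 0.1876]
eef_rot: [[-0.986, 0.167, 0.002], [0.167, 0.986, -0.0], [-0.002, -0.0, -1.0]]
contact_force: [-5.3, 0.8, 11.4]
gripper_width: 0.0114
grasp_force: 45.0
```

Contact at the expected height; the web is on the bar. I ease off and let go.

```bash
python3 -m inch '[[0,0,0,0,0,-0.2,0],[0,0,0,0,0,0,0],[0,0,0,0,0,0,0.3],[0,0,0,0,0,0,0.45],[0,0,0,0,0,0,0.45]]' 10
python3 -m inch '[[0,0,0,0,0,0,0.45],[0,0,0,0,0,-2,0.45],[0,0,0,0,0,-4,0.45],[0,0,0,0,0,-4,0.45],[0,0,0,0,0,-4,0.45]]'
python3 -m inch '[[0,0,0,0,5,0,0.45],[0,0,0,0,5,0,0.45],[0,0,0,0,5,0,0.45],[0,0,0,0,0,0,0.45],[0,0,0,0,0,0,0.45]]'
python3 c.py r3
```

```text
time: 15.4
tcp_pos: [0.545, -0.1838, 0.1863]
eef_rot: [[-0.986, 0.167, 0.0], [0.167, 0.986, 0.0], [-0.0, 0.0, -1.0]]
contact_force: [-0.3, -0.3, -0.3]
gripper_width: 0.0313
grasp_force: 0.0
time: 15.9
tcp_pos: [0.5446, -0.1838, 0.3279]
eef_rot: [[-0.986, 0.167, -0.0], [0.167, 0.986, 0.0], [0.0, -0.0, -1.0]]
contact_force: [0.3, 0.0, 0.8]
gripper_width: 0.0418
grasp_force: 0.0
time: 16.4
tcp_pos: [0.5699, -0.0345, 0.3262]
eef_rot: [[-0.987, 0.163, -0.001], [0.163, 0.987, -0.0], [0.001, -0.0, -1.0]]
contact_force: [-0.3, -0.8, -0.1]
gripper_width: 0.0418
grasp_force: 0.0
[ 0.5696 -0.0379  0.3265] [[-0.9855  0.1694 -0.0004]
 [ 0.1694  0.9855 -0.0016]
 [ 0.0001 -0.0017 -1.    ]] 0.04171539995261503 0.0
```

View pics/r3.png

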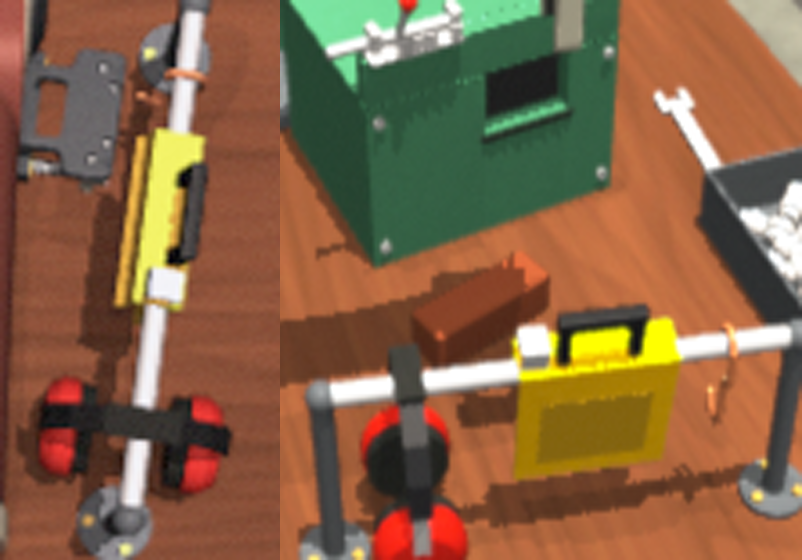

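The cover hangs astride the bar, handle up, between muffs and hook; it seems to lean a little, so I quantify that with marked corners (side: plate bottom (515,478),(662,460), handle ends (560,318),(648,308); top: handle (198,165)-(187,262), web corners (158,130),(203,137)).

```bash
python3 - <<'E'
from h import *
from scipy.optimize import least_squares
from scipy.spatial.transform import Rotation as Ro
np.set_printoptions(precision=4,suppress=True)
f=manip.grab_frame("top");g=manip.grab_frame("side")
S=lambda u,v:(u/3.6+220,v/4+150); T=lambda u,v:(u/4+290,v/4+155)
obs=[(g,S(515,478),(-.017,.06,-.115)),(g,S(662,460),(-.017,-.06,-.115)),(g,S(560,318),(-.012,.033,.048)),(g,S(648,308),(-.012,-.033,.048)),
(f,T(199,165),(-.006,-.033,.048)),(f,T(187,262),(-.006,.033,.048)),(f,T(158,130),(.017,-.06,.004)),(f,T(203,137),(-.017,-.06,.004))]
def pose(p):return Ro.from_euler("ZY",[np.radians(80.5)+p[3],p[4]])
def r(p):
    R=pose(p);return np.concatenate([np.array(proj(c,p[:3]+R.apply(q)))-o for c,o,q in obs])
s=least_squares(r,[.545,-.1785,.163,0,0]);n=np.array([.165,.986]);print(s.x,np.sqrt(s.cost/8),"lateral",(s.x[:2]-[.545,-.1785])@n)
c=max([manip.find_in(f,l) for l in["cover"]],key=len)
for l in("muffs","jighook"):print(l,[round(q["score"],2) for q in manip.find_in(g,l)[:1]])
print(manip.read_state()["time"])
E
```

```text
[ 0.6384 -0.2446  0.1636  0.9469  0.7255] 23.343719429128974 lateral -0.04972735991128046
muffs [0.77]
jighook []
16.75
```

```bash
python3 - <<'E'
from h import *
from scipy.optimize import least_squares
from scipy.spatial.transform import Rotation as Ro
np.set_printoptions(precision=4,suppress=True)
f=manip.grab_frame("top");g=manip.grab_frame("side")
S=lambda u,v:((u-280)/3.6+220,v/4+150); T=lambda u,v:(u/4+290,v/4+155)
obs=[(g,S(515,478),(-.017,.06,-.115)),(g,S(662,460),(-.017,-.06,-.115)),(g,S(560,318),(-.012,.033,.048)),(g,S(648,308),(-.012,-.033,.048)),
(f,T(199,165),(-.006,-.033,.048)),(f,T(187,262),(-.006,.033,.048)),(f,T(158,130),(.017,-.06,.004)),(f,T(203,137),(-.017,-.06,.004))]
def r(p):
    R=Ro.from_euler("ZY",[np.radians(80.5)+p[3],p[4]]);return np.concatenate([np.array(proj(c,p[:3]+R.apply(q)))-o for c,o,q in obs])
s=least_squares(r,[.545,-.1785,.163,0,0]);n=np.array([.165,.986]);print(s.x,np.sqrt(s.cost/8),"lateral",(s.x[:2]-[.545,-.1785])@n)
E
```

```text
[ 0.5472 -0.1805  0.167  -0.0082 -0.1411] 0.41030789403188583 lateral -0.001582208780587426
```

```bash
python3 -m inch '[[0,0,0,0,0,0,0.45],[0,0,0,0,0,0,0.45],[0,0,0,0,0,0,0.45],[0,0,0,0,0,0,0.45],[0,0,0,0,0,0,0.45]]' && python3 -c "
from bench import manip; print(manip.close_job())"
```

```text
time: 17.35
tcp_pos: [0.5698, -0.0359, 0.3265]
eef_rot: [[-0.986, 0.167, -0.0], [0.167, 0.986, -0.0], [0.0, -0.0, -1.0]]
contact_force: [-0.0, 0.2, -0.6]
gripper_width: 0.0418
grasp_force: 0.0
the job is handed in; nothing more can be done
None
```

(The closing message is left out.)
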